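Lay out the burnishing kit from the tool crate, in order

TASK

Lay the finishing kit out in order of use: first take the cedar stick that lies across the tools in the crate and lay it in the cradle with one brass stud, then pick the copper-bladed spatula out of the crate and lay it in the cradle with two studs, its blade pointing out over the studs. Set each down gently rather than dropping it, down in the notches of both rests with the stick or the spatula's handle centred on the two rests. Keep the other three tools in the crate, and leave the scraper in the third cradle and the drying bowl undisturbed.

Things in the scene. Friction and masses are not known exactly. Their poses are not given: they have to be found in the camera images.
- stick_mid (a point): Centre of the cedar stick: a loose square bar of bright orange-red cedar, 170 mm long, 16 x 16 mm in section, with a narrow red band near each end, about 50 g, alike both ways round. It starts lying level in the crate, crosswise on top of the tool handles (its underside 18 mm above the crate's inner floor). x runs along the stick, z up at the start
- stick: The same cedar stick; origin at the middle of its underside, x along it
- copper_mid (a point): Centre of the handle of the copper spatula (9 mm above the underside): x runs along the tool towards the blade, z up at the start. It starts lying flat on the crate's floor, handle among the others, often partly under the cedar stick; its centre of mass is about 10 mm from this point towards the blade
- copper: Copper spatula, about 80 g: dark walnut handle and a flat copper-coloured blade (46 x 24 x 3 mm, thin way vertical, at mid-height of the handle); its handle a square bar 110 mm long, 18 mm wide, 18 mm high. Origin: middle of the handle's underside; x runs along the tool towards its working end, z up
- copper_tip (a point): End of the copper blade, 105 mm from the handle's middle
- cradle1_seat (a point): Cradle one: point midway between its two rests, level with the notch bottoms (34 mm above the table); x points along the notches towards the studs, which are 83 mm from here; z up
- cradle1: Cradle one, fixed: dark walnut board 160 x 64 x 8 mm (all sizes in mm) with two red-brown cedar rests, each 14 thick, centres 70 apart along x (56 clear between). Notches open upwards: flat bottom 34 above the table, 23 wide there, cheeks leaning out to 39 wide at 52 high. 1 brass stud (12 diameter) in a row on the board's +x end. Origin on the table under the middle of the two rests
- cradle2_seat (a point): Cradle two: point midway between its two rests, level with the notch bottoms (34 mm above the table); x points along the notches towards the studs, which are 83 mm from here; z up
- cradle2: Cradle two, fixed: dark walnut board 160 x 64 x 8 mm (all sizes in mm) with two red-brown cedar rests, each 14 thick, centres 70 apart along x (56 clear between). Notches open upwards: flat bottom 34 above the table, 23 wide there, cheeks leaning out to 39 wide at 52 high. 2 brass studs (12 diameter) in a row on the board's +x end. Origin on the table under the middle of the two rests
- cradle3_seat (a point): Cradle three: point midway between its two rests, level with the notch bottoms (34 mm above the table); x points along the notches towards the studs, which are 83 mm from here; z up
- cradle3: Cradle three, fixed: dark walnut board 160 x 64 x 8 mm (all sizes in mm) with two red-brown cedar rests, each 14 thick, centres 70 apart along x (56 clear between). Notches open upwards: flat bottom 34 above the table, 23 wide there, cheeks leaning out to 39 wide at 52 high. 3 brass studs (12 diameter) in a row on the board's +x end. Origin on the table under the middle of the two rests
- crate: Open plywood crate, fixed: outside 270 (x) x 240 (y) x 45 mm high, walls and floor 6 mm thick; origin under its centre. Four tools lie on its floor side by side, about 56 mm apart, all roughly along the crate's y with working ends to +y, in any order
- steel: Steel spatula in the crate: same shape and walnut handle as the copper one, but a grey steel blade; its handle a square bar 110 mm long, 18 mm wide, 18 mm high. Origin: middle of the handle's underside; x runs along the tool towards its working end, z up
- brush: Brush in the crate: black handle, pale bristles; its handle a square bar 110 mm long, 18 mm wide, 18 mm high. Origin: middle of the handle's underside; x runs along the tool towards its working end, z up
- burnisher: Burnisher in the crate: pale boxwood handle, brass stem, white ball tip; its handle a square bar 110 mm long, 18 mm wide, 18 mm high. Origin: middle of the handle's underside; x runs along the tool towards its working end, z up
- scraper: Pale boxwood scraper with a stubby blade ending 72 mm from its origin, that already lies in cradle three; its handle a square bar 110 mm long, 18 mm wide, 18 mm high. Origin: middle of the handle's underside; x runs along the tool towards its working end, z up
- bowl: Glossy chestnut-brown Go bowl, 140 mm across, 90 mm high, standing free on a dark walnut turntable (220 mm across, top 32 mm above the table) beyond the cradles; origin under its centre

How it is judged:
By the outcome, as a careful person would: the job done as asked, in the order asked, and still so for the second after the job is handed in, with the robot touching nothing.
It also fails if it takes over 64 s, if anything falls off the work surface, if the arm or the gripper's body presses on something with over 40 N, if the wrist force passes 120 N, or if a joint passes its speed limit or range.

ROBOT

A 7-joint arm with a two-finger parallel gripper is mounted at the origin on the work surface. World frame = base frame: x ahead of the robot, y to its left, z up, the work surface at z = 0. Lengths are in m, angles in rad, forces in N, time in s.
With the tool pointing down it reaches from about 0.4 to 0.85 m from the base axis. Payload 10.4 kg.
Tool frame: the origin (TCP) lies on the front face of the gripper's body, between the roots of the fingers; the fingertips stand 73 mm ahead of it and the grasp point (between the pads) lies 54 mm ahead of it; z points along the fingers, y is the line along which they close (so a half turn about z gives the same grasp; the last joint's range is limited). The gripper opens to 85 mm and grips with 20 to 120 N. Pads are 22 mm wide; open, the fingers measure 114 mm over their backs; the gripper's body (76 mm by 85 mm) begins 54 mm behind the grasp point. The pads swing forward as they close: fully open they stand 13 mm farther back than shut.
Start: joints at [-1.294, 0.332, -0.065, 1.46, 0.022, 1.35, -0.088], TCP at [0.185, 0.597, 0.304] pointing down, gripper open.
Joint ranges: [-2.6, 2.6], [-0.5, 2.12], [-1.47, 1.34], [0.16, 2.42], [-1.27, 4.41], [0.06, 2.06], [-2.6, 2.6]. Speed limits (rad/s): [2.22, 2.22, 2.79, 2.79, 3.14, 3.14, 3.14].

INTERFACE

Orientations are given as a unit quaternion [x, y, z, w].
In Python, from workcell import manip gives the robot as it stands.
- The arm moves only by the shell command python3 -m jog 'ROWS' [FORCE]. ROWS is JSON, a list of rows, each an object with "grip": the gripper command: -1 is fully open, 1 is shut, values between are in proportion; "slide": the shift along the tool's x, y, z in cm, a list of three; "yaw": the turn about the tool's z in rad. A call has 1 to 8 rows; each row shifts and turns the commanded pose from where the row before left it, along the tool's axes as they then stand; what a row does not reach is not made up. A row lasts 1/10 s, in which the tool goes at most 50 mm and 8.59 degrees, less where a joint would pass 70% of its speed; a pose out of reach is approached as far as the arm can. A call with a gripper value outside its range is refused whole. The fingers move at their own pace and stop on an object; FORCE is the grip in N (left out, the last holds). Time passes only in rows, so rows that do not move let the fingers close. It gives the time, the measured TCP pose, the force, the opening and the grip force at its end, in the units of the state.
- manip.get_obs(): the state, without advancing time (a new reading comes with each control period).
- manip.camera(name): name is "scene" or "top"; returns the picture (420x560x3 uint8, blue, green, red); there is no depth.
- manip.calibration(name): a dict with "vfov" (degrees; the focal length in pixels is half the picture's height over the tangent of half this angle, whatever the lens; pixels are square), "cx", "cy" (the principal point, pixels), "camera_from_world" (4x4, takes a point from world to camera coordinates). Camera axes: x right, y down, z forward; pixel columns grow to the right and rows downward; lengths in m; the calibration is good to about 2 mm. A picture is of the moment at which its call begins. calibration takes no time and is no camera call.
- manip.hand_in(): hands the job in; it is judged then, once.
Trained networks look in the newest picture that a camera, given by its name, has taken for a name from the list of things; names that differ only in an ending like _2 or _b are one class to them, and where a whole thing is asked for, a point or a joint stands for the part that bears it (a point fixed in the world has none). Each returns a list of dicts, best first, with "conf" (0 to 1); they miss things now and then, are a little off and sometimes report something else, mostly with a low value. They report only what shows in the picture. A call takes as long as a camera call.
- manip.masks_of(thing, camera): "region" (420x560 bool, what is visible of it) and "centre" ([column, row] in pixels, amid what is visible of it).
The state is a dict: "clock": time; "joint_pos": joint angles; "joint_velocities": joint speeds; "tau": joint torques, N m; "position": TCP position; "ee_rot": TCP orientation; "ft_force": force on the tool from outside, world axes, zero at the start; "torque": the same for the moment, N m; "grip_width": opening from 0.0 (shut) to 1.0 (fully open); "grasp_force": force on a finger pad.
Only numpy, scipy, OpenCV 4.12 (cv2) and the standard library are available. Lean on these libraries where they do the work, as an engineer would, in place of code of your own. Each camera call takes 0.05 s, during which the arm holds its last target. There are 200 camera calls.

## Working session

There is one attempt and no reset: what is moved stays moved. The work goes in short steps, Python scripts to look and compute and a shell command to move; the robot and the scene stay as the last step left them, time stands still between calls to the robot, and variables do not carry over. Pictures are saved under pics/ and viewed, at most 13 in all, crops included, and the job is handed in when it is done.

```bash
ls; mkdir -p pics; cat > h.py <<'E'
import numpy as np, cv2, json
from workcell import manip
from scipy.spatial.transform import Rotation as R
def cal(n):
    c=manip.calibration(n); f=210/np.tan(np.radians(c['vfov'])/2)
    return f,c['cx'],c['cy'],np.array(c['camera_from_world'])
def proj(n,P):
    f,cx,cy,T=cal(n); p=T[:3,:3]@np.array(P)+T[:3,3]; return np.array([f*p[0]/p[2]+cx,f*p[1]/p[2]+cy])
def ray(n,uv):
    f,cx,cy,T=cal(n); d=T[:3,:3].T@np.array([(uv[0]-cx)/f,(uv[1]-cy)/f,1]); return -T[:3,:3].T@T[:3,3],d
def at(n,uv,z):
    o,d=ray(n,uv); return o+d*(z-o[2])/d[2]
def tri(a,b):
    # least squares of two rays (top uv, scene uv)
    A=np.zeros((3,3));v=np.zeros(3)
    for n,uv in (('top',a),('scene',b)):
        o,d=ray(n,uv); d/=np.linalg.norm(d); M=np.eye(3)-np.outer(d,d);A+=M;v+=M@o
    return np.linalg.solve(A,v)
E
python3 - <<'E'
from h import *
np.set_printoptions(precision=4,suppress=True)
for n in('scene','top'):
    im=manip.camera(n); cv2.imwrite(f'pics/{n}0.png',im); f,cx,cy,T=cal(n); print(n,f,cx,cy,-T[:3,:3].T@T[:3,3],T[2,:3])
    print(manip.calibration(n).keys())
    for t in('stick','copper','steel','brush','burnisher','cradle1','cradle2','cradle3','crate','scraper','bowl','stick_mid','copper_mid','copper_tip'):
        for r in manip.masks_of(t,n)[:2]:
            print(t,round(r['conf'],2),np.round(r['centre']),r['region'].sum())
o=manip.get_obs();print(o)
E
```

```text
pics
scene 390.7117035959909 279.9696525743047 211.9072233776629 [ 1.064  -0.1398  0.745 ] [-0.5402  0.1695 -0.8243]
dict_keys(['vfov', 'cx', 'cy', 'camera_from_world'])
stick 0.94 [144. 236.] 530
copper 0.7 [170. 241.] 639
copper 0.38 [333. 190.] 1126
steel 0.91 [175. 261.] 782
brush 0.68 [161. 222.] 707
brush 0.51 [290. 178.] 1444
burnisher 0.68 [146. 205.] 527
burnisher 0.21 [146. 240.] 587
cradle1 0.77 [291. 176.] 1513
cradle1 0.74 [381. 175.] 1537
cradle2 0.77 [291. 176.] 1513
cradle2 0.74 [381. 175.] 1537
cradle3 0.77 [291. 176.] 1513
cradle3 0.74 [381. 175.] 1537
crate 0.74 [153. 234.] 10157
scraper 0.65 [336. 170.] 430
scraper 0.63 [159. 224.] 673
bowl 0.82 [330. 254.] 4240
bowl 0.7 [379. 172.] 1562
stick_mid 0.62 [145. 239.] 612
copper_mid 0.96 [168. 241.] 662
copper_mid 0.21 [288. 180.] 1519
copper_tip 0.82 [165. 243.] 693
copper_tip 0.15 [145. 237.] 615
top 408.48934304951587 271.82386181725684 211.27214484779103 [ 0.517  -0.0061  0.9372] [ 0.104  -0.0021 -0.9946]
dict_keys(['vfov', 'cx', 'cy', 'camera_from_world'])
stick 0.75 [397. 233.] 737
copper 0.96 [367. 229.] 505
st
[... 297 characters left out ...]
.7 [382. 243.] 10755
scraper 0.86 [194. 246.] 581
bowl 0.64 [244. 136.] 3272
stick_mid 0.98 [397. 237.] 596
copper_mid 0.85 [373. 226.] 547
copper_tip 0.94 [369. 226.] 471
{'clock': 1.5, 'joint_pos': array([-1.2936,  0.3322, -0.0647,  1.4601,  0.0216,  1.3499, -0.0885]), 'joint_velocities': array([ 0.0005, -0.    ,  0.0014,  0.0005,  0.0006, -0.0021, -0.0007]), 'tau': array([ -0.    , -62.5227,   0.049 , -39.1827,   0.0164,   0.0018,
        -0.    ]), 'position': array([0.1846, 0.5971, 0.304 ]), 'ee_rot': array([0.1494, 0.9888, 0.    , 0.    ]), 'ft_force': array([ 0.1138, -0.257 , -0.2876]), 'torque': array([-0.0031, -0.0435,  0.0358]), 'grasp_force': 0.0, 'grip_width': 1.0032227845222614}
```

View pics/scene0.png

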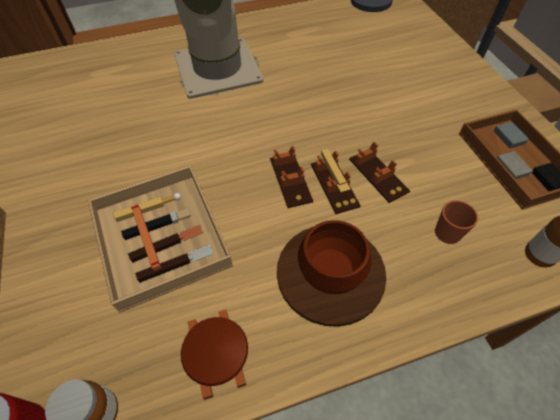

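View pics/top0.png

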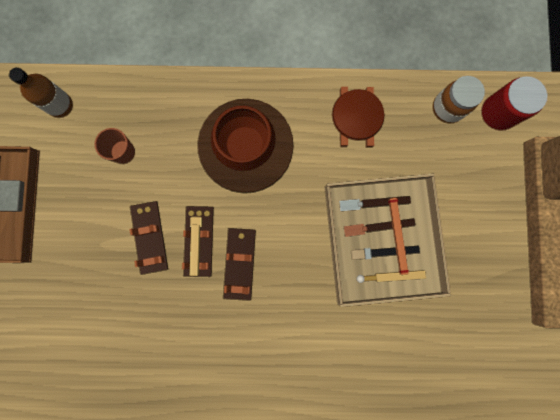

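```bash
python3 - <<'E'
from h import *
print(proj('top',[.5,.2,0]),proj('top',[.6,0,0]),proj('scene',[.5,.2,0]))
for n,pts in(('top',[(397,233),(380,224),(345,203),(400,226),(240,240),(240,258),(239,272),(149,231),(194,250),(404,277)]),('scene',[(146,238),(190,232),(166,244),(290,177),(292,167),(287,155),(335,165)])):
    im=cv2.imread(f'pics/{n}0.png');hsv=cv2.cvtColor(im,cv2.COLOR_BGR2HSV)
    for p in pts: print(n,p,hsv[p[1],p[0]])
t=cv2.imread('pics/top0.png');s=cv2.imread('pics/scene0.png')
a=cv2.resize(t[195:305,125:260],None,fx=2.9,fy=2.9,interpolation=cv2.INTER_CUBIC)
b=cv2.resize(s[140:215,262:415],None,fx=2.6,fy=2.6,interpolation=cv2.INTER_CUBIC)
c=cv2.resize(t[180:300,330:440],None,fx=2.6,fy=2.6,interpolation=cv2.INTER_CUBIC)
d=cv2.resize(s[185:290,105:225],None,fx=2.6,fy=2.6,interpolation=cv2.INTER_CUBIC)
o=np.zeros((600,800,3),np.uint8)
o[:a.shape[0],:a.shape[1]]=a; o[:b.shape[0],400:400+b.shape[1]]=b
o[200:200+d.shape[0],400:400+d.shape[1]]=d; 
c=c[:600-320,:];o[320:320+c.shape[0],:c.shape[1]]=c
cv2.imwrite('pics/zoom0.png',o)
E
```

```text
[179.63938256 260.02097322] [268.2202759  217.67832253] [341.19644055 168.26365553]
top (397, 233) [ 10 162 186]
top (380, 224) [  9 154  48]
top (345, 203) [ 68  12 164]
top (400, 226) [ 11 164 180]
top (240, 240) [  5 107  62]
top (240, 258) [ 10 164 162]
top (239, 272) [  8 115  60]
top (149, 231) [ 10 161 141]
top (194, 250) [ 20 124 208]
top (404, 277) [ 19 131 197]
scene (146, 238) [ 11 182 178]
scene (190, 232) [ 10 162 151]
scene (166, 244) [ 12 177  36]
scene (290, 177) [ 11 191 144]
scene (292, 167) [ 10 170  48]
scene (287, 155) [ 10 187 138]
scene (335, 165) [ 19 145 192]
```

View pics/zoom0.png

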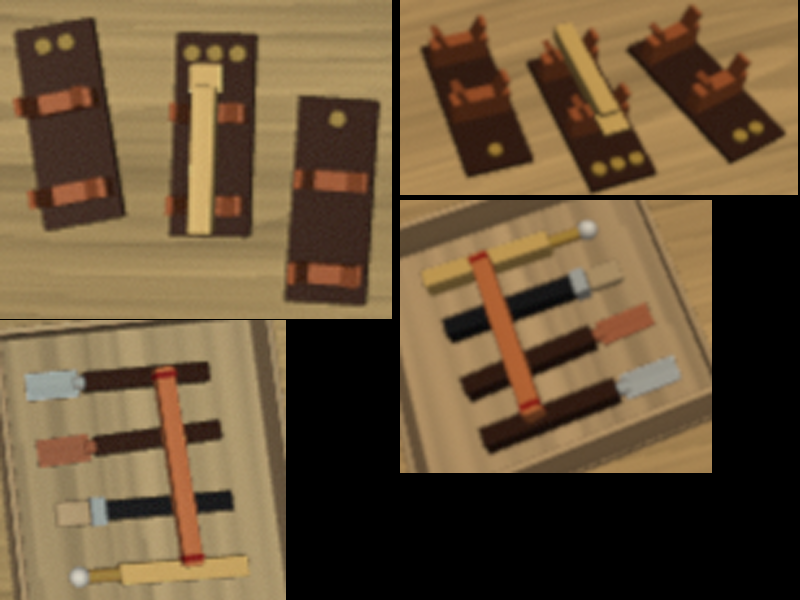

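The crate holds, from left to right in the scene view: burnisher, brush, copper (blade at about 190,233 scene / 355,230 top) and steel. The stick crosses them at 146,238 scene / 399,236 top. The one-stud cradle is at 240,265 top, the two-stud one at 149,237 top, and the three-stud one sits between them. Next I'll fit models to both views.

```bash
cat > fit.py <<'E'
from h import *
from scipy.optimize import minimize
S=4
def box(x0,x1,y0,y1,z0,z1): return [np.array([[x,y,z] for x in(x0,x1) for y in(y0,y1) for z in(z0,z1)])]
def rest(xc,W):
    pr=np.array([[-W/2,8],[W/2,8],[W/2,52],[19.5,52],[11.5,34],[-11.5,34],[-19.5,52],[-W/2,52]])/1e3
    f=lambda x:np.c_[np.full(8,x),pr]
    a,b=f(xc-.007),f(xc+.007)
    return [('poly',a),('poly',b)]+[np.array([a[i],a[(i+1)%8],b[i],b[(i+1)%8]]) for i in range(8)]
def render(n,parts,p,shape=(420,560)):
    f,cx,cy,T=cal(n); x,y,z,w=p[:4]; Rz=R.from_euler('z',w).as_matrix()
    m=np.zeros((shape[0]*S,shape[1]*S),np.uint8)
    for q in parts:
        poly=isinstance(q,tuple); P=(q[1] if poly else q)@Rz.T+[x,y,z]
        c=P@T[:3,:3].T+T[:3,3]; uv=np.c_[f*c[:,0]/c[:,2]+cx,f*c[:,1]/c[:,2]+cy]
        uv=((uv+.5)*S*16-8).astype(np.float32)
        if not poly: uv=cv2.convexHull(uv)[:,0]
        cv2.fillPoly(m,[np.round(uv).astype(np.int32)],255,shift=4)
    return cv2.resize(m,(560,420),interpolation=cv2.INTER_AREA)/255.
def fit(masks,model,p0,step,occ=None):
    def cost(p):
        c=0
        for n,m in masks.items():
            r=render(n,model(p),p)
            if occ is not None: r=r*(1-occ[n])
            c+=1-np.minimum(r,m).sum()/np.maximum(r,m).sum()
        return c
    p0=np.array(p0,float)
    for k in range(2):
        s=np.vstack([p0]+[p0+np.eye(len(p0))[i]*step[i] for i in range(len(p0))])
        r=minimize(cost,p0,method='Nelder-Mead',options=dict(initial_simplex=s,maxiter=250,xatol=1e-4,fatol=1e-4)); p0=r.x
    return r.x,r.fun
def near(n,hsvmask,pts,rad):
    m=np.zeros((420,560),np.uint8)
    cv2.circle(m,tuple(int(v) for v in pts),rad,1,-1); return hsvmask&(m>0)
E
cat > run.py <<'E'
from fit import *
np.set_printoptions(precision=4,suppress=True)
V={n:cv2.imread(f'pics/{n}0.png') for n in('top','scene')}
H={n:cv2.cvtColor(V[n],cv2.COLOR_BGR2HSV).astype(int) for n in V}
def biggest(m,k=1):
    n,l,st,c=cv2.connectedComponentsWithStats(m.astype(np.uint8)); o=np.argsort(-st[1:,4])[:k]+1
    return np.isin(l,o)
res={}
# stick
m={}
for n,c in(('top',(399,236)),('scene',(146,238))):
    h=H[n]; q=((h[...,0]<14)|(h[...,0]>170))&(h[...,1]>(140))&(h[...,2]>110)
    m[n]=biggest(near(n,q,c,45)).astype(float)
stick=lambda p:box(-.085,.085,-.008,.008,-.008,.008)
st,c=fit(m,stick,[.48,-.3,.03,1.57],[.01,.01,.01,.1]);print('stick',st,c,[v.sum() for v in m.values()]);res['stick']=st
occ={n:render(n,stick(0),st) for n in V}; occ={n:cv2.dilate(occ[n],np.ones((3,3))) for n in occ}
m2={}
for n,c in(('top',(380,226)),('scene',(172,240))):
    h=H[n]; dark=(h[...,2]<85)
    b=((h[...,0]<14)|(h[...,0]>174))&(h[...,1]>(110))&(h[...,2]>85)
    yy,xx=np.mgrid[:420,:560]
    b&=((xx<374) if n=='top' else (xx>179))
    q=(dark|b)&(occ[n]<.5)
    a,e=((348,231),(412,223)) if n=='top' else ((200,229),(130,257))
    L=np.zeros((420,560),np.uint8);cv2.line(L,a,e,1,15); m2[n]=(q&(L>0)).astype(float)
cop=lambda p:box(-.055,.055,-.009,.009,-.009,.009)+box(.055,.105,-.005,.005,-.0015,.0015)+box(.059,.105,-.012,.012,-.0015,.0015)
cp,c=fit(m2,cop,[.48,-.25,.015,1.57],[.01,.01,.01,.1],{n:(occ[n]>.5) for n in occ});print('copper',cp,c,[v.sum() for v in m2.values()]);res['copper']=cp
O={n:V[n].copy() for n in V}
def ov(n,r,col):
    k,_=cv2.findContours((r>.5).astype(np.uint8),cv2.RETR_EXTERNAL,cv2.CHAIN_APPROX_NONE); cv2.drawContours(O[n],k,-1,col,1)
for n in V: ov(n,render(n,stick(0),st),(255,255,0)); ov(n,render(n,cop(0),cp),(0,255,0))
for name,ct,cs,(x,y),w0 in(('cradle1',(240,265),(291,180),(.5,.07),0.0),('cradle2',(149,237),(381,173),(.57,.27),0.1)):
    mb={};mr={}
    for n,c in(('top',ct),('scene',cs)):
        h=H[n]
        red=(h[...,0]<=14)&(h[...,1]>140)&(h[...,2]>=80)&(h[...,2]<200)
        red&=~((h[...,0]>12)&(h[...,2]>160))
        rg=cv2.morphologyEx(near(n,red,c,40).astype(np.uint8),cv2.MORPH_OPEN,np.ones((2,2)))>0
        rs=[r['region'] for r in manip.masks_of(name,n) if np.hypot(*(np.array(r['centre'])-c))<15]
        print(n,len(rs),rg.sum())
        if rs: rg&=cv2.dilate(rs[0].astype(np.uint8),np.ones((5,5)))>0
        mr[n]=biggest(rg,2).astype(float)
        if rs: mb[n]=rs[0].astype(float)
    mod=lambda p:rest(-.035,.056)+rest(.035,.056)
    p,c=fit(mr,mod,[x,y,0,w0],[.01,.01,.005,.1]);print(name,'rests',p,c,[v.sum() for v in mr.values()])
    res[name]=p
    mod2=lambda q:rest(-.035,.056)+rest(.035,.056)+box(-.08+q[4],.08+q[4],-.032,.032,0,.008)
    p2,c=fit(mb,mod2,list(p)+[.018],[.01,.01,.005,.1,.005]);print(name,'board',p2,c)
    for n in V:
        ov(n,render(n,mod(p),p),(255,255,0)); ov(n,render(n,mod2(p2),p2),(0,255,0))
        s=[p[0]+.083*np.cos(p[3]),p[1]+.083*np.sin(p[3]),.012]; print('stud px',n,proj(n,s))
json.dump({k:list(v) for k,v in res.items()},open('res.json','w'))
t,s=O['top'],O['scene']
I=cv2.INTER_NEAREST
o=np.zeros((600,800,3),np.uint8)
def put(im,x,y): 
    im=im[:600-y,:800-x]; o[y:y+im.shape[0],x:x+im.shape[1]]=im
put(cv2.resize(t[195:305,125:260],None,fx=2.9,fy=2.9,interpolation=I),0,0)
put(cv2.resize(s[140:215,262:415],None,fx=2.6,fy=2.6,interpolation=I),400,0)
put(cv2.resize(s[185:290,105:225],None,fx=3.3,fy=3.3,interpolation=I),400,200)
put(cv2.resize(t[190:290,335:435],None,fx=2.8,fy=2.8,interpolation=I),0,320)
cv2.imwrite('pics/fit0.png',o)
E
python3 run.py
```

```text
stick [ 0.5636 -0.2836  0.0482  0.1491] 0.3811025135161549 [np.float64(597.0), np.float64(549.0)]
copper [ 0.48  -0.25   0.015  1.57 ] 2.0 [np.float64(489.0), np.float64(632.0)]
top 1 386
scene 1 365
cradle1 rests [ 0.4724  0.0553 -0.0101 -0.0399] 0.6760253248370587 [np.float64(282.0), np.float64(226.0)]
cradle1 board [ 0.4836  0.0658  0.006  -0.0247  0.0103] 0.17543675664899483
stud px top [244.8823 236.4898]
stud px scene [292.8303 197.7376]
top 1 333
scene 1 299
cradle2 rests [ 0.6006  0.2701 -0.0164  0.1144] 1.5322552125572262 [np.float64(280.0), np.float64(229.0)]
cradle2 board [0.5373 0.2698 0.0039 0.1978 0.013 ] 0.15085517715987629
stud px top [146.9204 179.1654]
stud px scene [406.9242 214.3946]
```

View pics/fit0.png

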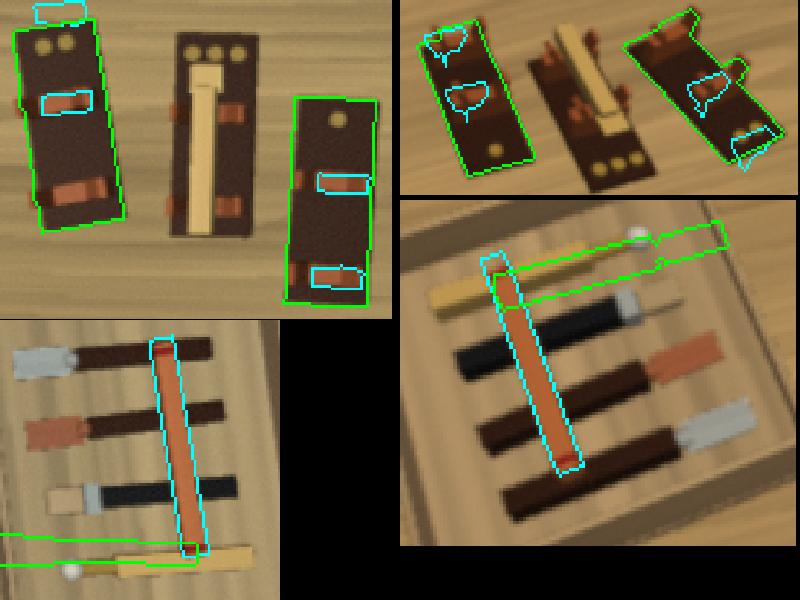

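```bash
python3 - <<'E'
s=open('run.py').read()
s=s.replace("(h[...,1]>(140))&(h[...,2]>110)\n","(h[...,1]>(140))&((h[...,2]>110)|(((h[...,0]<7)|(h[...,0]>170))&(h[...,2]>90)))\n")
s=s.replace("st,c=fit(m,stick,[.48,-.3,.03,1.57]","st,c=fit(m,stick,[.563,-.283,.03,.15]")
s=s.replace("cp,c=fit(m2,cop,[.48,-.25,.015,1.57],[.01,.01,.01,.1]","g=at('top',(391,225),.015);print(g);cp,c=fit(m2,cop,[g[0],g[1],.015,1.5],[.01,.01,.01,.1]")
# board first then rests with W
a=s.index("    mod=lambda p:rest"); b=s.index("    for n in V:\n        ov(n,render(n,mod(p)")
s=s[:a]+'''    mod2=lambda q:rest(-.035,.06)+rest(.035,.06)+box(-.08+q[4],.08+q[4],-.032,.032,0,.008)
    p2,c=fit(mb,mod2,[x,y,0,w0,.018],[.01,.01,.005,.1,.005]);print(name,'board',p2,c)
    mod=lambda p:rest(-.035,p[4])+rest(.035,p[4])
    p,c=fit(mr,mod,[p2[0],p2[1],0,p2[3],.06],[.015,.005,.005,.05,.005]);print(name,'rests',p,c,[v.sum() for v in mr.values()])
    res[name]=p
'''+s[b:]
open('run.py','w').write(s)
E
python3 run.py
```

```text
stick [ 0.5622 -0.2843  0.0428  0.1372] 0.35632121645189296 [np.float64(600.0), np.float64(549.0)]
[ 0.5865 -0.2784  0.015 ]
copper [ 0.5864 -0.2731  0.0149  1.731 ] 0.281452625476562 [np.float64(490.0), np.float64(632.0)]
top 1 386
scene 1 365
cradle1 board [ 0.4807  0.0664  0.0029 -0.0224  0.0134] 0.18724302807464954
cradle1 rests [ 0.4725  0.056  -0.0111 -0.0411  0.0784] 0.6782109709493209 [np.float64(282.0), np.float64(226.0)]
stud px top [244.6236 236.4619]
stud px scene [293.0749 197.6893]
top 1 333
scene 1 299
cradle2 board [0.537  0.2697 0.0045 0.1992 0.0127] 0.15355761010885827
cradle2 rests [ 0.5312  0.259  -0.0159  0.2052  0.082 ] 0.7280191760677688 [np.float64(280.0), np.float64(229.0)]
stud px top [147.0224 209.8142]
stud px scene [390.7696 191.2718]
```

View pics/fit0.png

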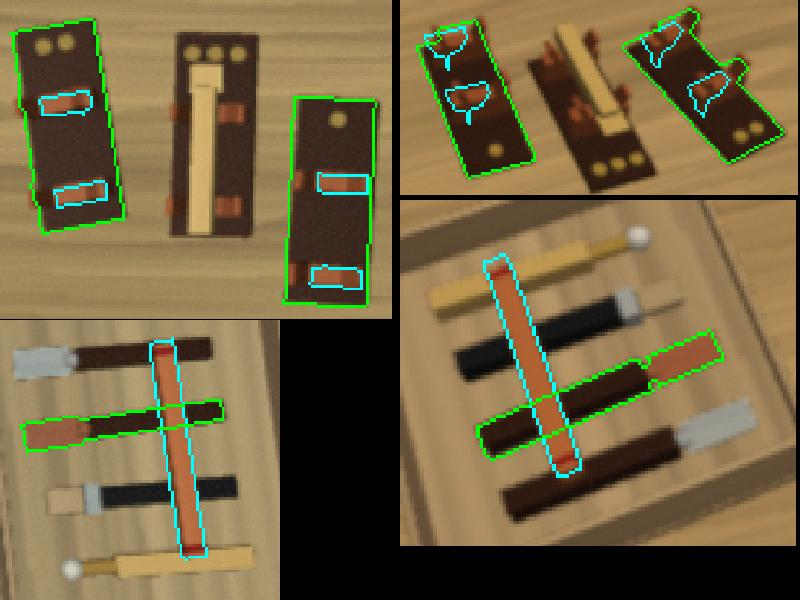

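```bash
sed -i 's/^def rest(xc,W):/def rest(xc,W):\n    W=W*1e3/' fit.py; sed -i "s/q=((h\[...,0\]<14)|(h\[...,0\]>170))&(h\[...,1\]>(140)).*/q=(V[n][...,2].astype(int)-V[n][...,1]>45)/" run.py
sed -i "s/red=(h\[...,0\]<=14).*/red=(V[n][...,2].astype(int)-V[n][...,1]>26)/; s/^        red&=.*$/        red\&=(h[...,0]<13)|(h[...,2]<140)/" run.py
python3 run.py
```

```text
stick [ 0.562  -0.2847  0.0415  0.1379] 0.34241104537891276 [np.float64(598.0), np.float64(567.0)]
[ 0.5865 -0.2784  0.015 ]
copper [ 0.5861 -0.2731  0.0149  1.7253] 0.2776209962584173 [np.float64(491.0), np.float64(632.0)]
top 1 475
scene 1 841
cradle1 board [ 0.477   0.0654  0.0063 -0.0251  0.0175] 0.17898839766906682
cradle1 rests [ 0.4716  0.0699 -0.0077 -0.049   0.0532] 0.4430446886454906 [np.float64(413.0), np.float64(646.0)]
stud px top [238.7715 236.7709]
stud px scene [298.2694 195.9169]
top 1 445
scene 1 670
cradle2 board [0.5317 0.268  0.0032 0.2    0.0187] 0.16061854446598378
cradle2 rests [ 0.5293  0.275  -0.0088  0.1982  0.0522] 0.4036910657997542 [np.float64(412.0), np.float64(602.0)]
stud px top [140.212  210.4655]
stud px scene [396.2993 189.0292]
```

View pics/fit0.png

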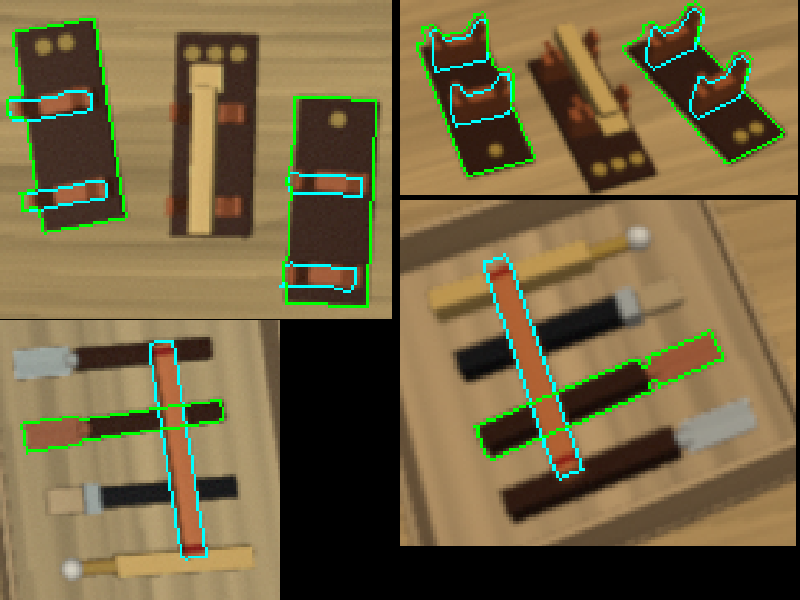

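```bash
cat >> run.py <<'E'
print('---')
p,c=fit(m,lambda p:box(-.085,.085,-.008,.008,-.008+.032-p[2],.008+.032-p[2]),list(st),[.01,.01,.0,.1]); print('stick z fixed',p,c)
e=[]
for n in m:
    yy,xx=np.nonzero(m[n]); r=cv2.minAreaRect(np.c_[xx,yy].astype(np.float32)); print(n,r)
    mm=cv2.moments(m[n]); cen=(mm['m10']/mm['m00'],mm['m01']/mm['m00']); e.append(cen)
print('stick tri',tri(*e), 'top@.036',at('top',e[0],.036),'scene@.036',at('scene',e[1],.036))
for name,st_,pa,pb in(('c1',((241.2,235.7),(298.5,197.3)),(242.6,257.4),(240.5,289.8)),('c2',((143.8,210.2),(396.0,190.6)),(147.4,229.8),(151.9,261.2))):
    a,b=at('top',pa,.034),at('top',pb,.034); w=np.arctan2(*(a-b)[1::-1]); print(name,'notch mid',(a+b)/2,'yaw',w,np.linalg.norm(a-b))
    t=tri(*st_); print('stud tri',t,'top',at('top',st_[0],.011),'scene',at('scene',st_[1],.011),'seat from stud',at('top',st_[0],.011)[:2]-.083*np.array([np.cos(w),np.sin(w)]))
E
python3 run.py | sed -n '/---/,$p'
```

```text
---
stick z fixed [ 0.5599 -0.2866  0.0415  0.1381] 0.41988956850658743
top ((398.0, 236.0), (77.5536117553711, 9.353200912475586), 81.19320678710938)
scene ((144.7656707763672, 235.77047729492188), (66.43690490722656, 9.160338401794434), 70.97439575195312)
stick tri [ 0.5616 -0.2875  0.0321] top@.036 [ 0.5612 -0.2884  0.036 ] scene@.036 [ 0.5651 -0.2847  0.036 ]
c1 notch mid [0.4734 0.0561 0.034 ] yaw -0.0418957221026098 0.07026352616908518
stud tri [0.5577 0.0627 0.0116] top [0.5571 0.0604 0.011 ] scene [0.5578 0.0652 0.011 ] seat from stud [0.4741 0.0639]
c2 notch mid [0.5314 0.2597 0.034 ] yaw 0.18874026086467963 0.0699381988306899
stud tri [0.6127 0.2868 0.0096] top [0.6115 0.2836 0.011 ] scene [0.614  0.2891 0.011 ] seat from stud [0.53  0.268]
```

```bash
cat > plan.py <<'E'
# usage: plan.py N x y z toolyangle_deg  (prints rows to get there in N rows)
import sys; from h import *
o=manip.get_obs(); P=np.array(o['position']); Q=R.from_quat(o['ee_rot']).as_matrix()
yang=lambda Q:np.arctan2(Q[1,1],Q[0,1])
a=[float(v) for v in sys.argv[1:]]; N=int(a[0])
pts=[]; cur=P
T=np.array(a[1:4]); dy=np.radians(a[4])-yang(Q)
if len(a)>5: dy+=np.radians(a[5])
else: dy=(dy+np.pi)%(2*np.pi)-np.pi
th0=yang(Q)
print('t',round(o['clock'],2),'P',P.round(4),'ang',round(np.degrees(th0),1),'w',round(o['grip_width'],3),'gf',o['grasp_force'],'F',np.round(o['ft_force'],1),'q7',o['joint_pos'][6].round(2),'tilt',Q[:,2].round(3))
acc=P.copy(); th=th0
for k in range(N):
    tgt=P+(T-P)*(k+1)/N; d=tgt-acc
    ty=np.array([np.cos(th),np.sin(th),0]); tz=np.array([0,0,-1.]); tx=np.cross(ty,tz)
    M=np.c_[tx,ty,tz]; s=np.round(M.T@d*100,1); yw=round(-(th0+dy*(k+1)/N-th),2)
    acc=acc+M@s/100; th-=yw
    print(list(s.tolist()),yw, '!' if np.linalg.norm(s)>5 or abs(yw)>.149 else '')
E
python3 - <<'E'
from h import *
im=cv2.imread('pics/top0.png')
for nm,a,b in(('brush',(372,254),(420,250)),('steel',(361,204),(410,200)),('burn',(376,278),(425,274))):
    print(nm,at('top',a,.024)[:2],at('top',b,.024)[:2])
E
python3 plan.py 12 .45 .15 .25 -5; 
```

```text
brush [ 0.52047671 -0.23243391] [ 0.53103896 -0.33958224]
steel [ 0.63219182 -0.20870834] [ 0.64309006 -0.31944632]
burn [ 0.46780006 -0.24077789] [ 0.47825732 -0.34951213]
t 2.3 P [0.1845 0.5971 0.3039] ang 72.8 w 1.0 gf 0.0 F [0.2 0.1 0.1] q7 -0.09 tilt [-0.  0. -1.]
[-3.2, -2.9, 0.4] 0.11 
[-3.5, -2.5, 0.5] 0.12 
[-3.8, -2.1, 0.4] 0.11 
[-4.0, -1.7, 0.5] 0.11 
[-4.2, -1.2, 0.4] 0.12 
[-4.3, -0.7, 0.5] 0.11 
[-4.3, -0.3, 0.4] 0.11 
[-4.3, 0.3, 0.5] 0.12 
[-4.3, 0.7, 0.4] 0.11 
[-4.1, 1.2, 0.5] 0.11 
[-4.0, 1.7, 0.4] 0.12 
[-3.8, 2.1, 0.5] 0.11
```

```bash
python3 -m jog '[{"grip":-1,"slide":[-3.2,-2.9,0.4],"yaw":0.11},{"grip":-1,"slide":[-3.5,-2.5,0.5],"yaw":0.12},{"grip":-1,"slide":[-3.8,-2.1,0.4],"yaw":0.11},{"grip":-1,"slide":[-4.0,-1.7,0.5],"yaw":0.11},{"grip":-1,"slide":[-4.2,-1.2,0.4],"yaw":0.12},{"grip":-1,"slide":[-4.3,-0.7,0.5],"yaw":0.11},{"grip":-1,"slide":[-4.3,-0.3,0.4],"yaw":0.11},{"grip":-1,"slide":[-4.3,0.3,0.5],"yaw":0.12}]'; python3 plan.py 16 .559 -.286 .16 -82.1
```

```text
clock: 3.1
position: [0.3624, 0.2978, 0.2681]
ee_rot: [0.571, 0.821, 0.001, -0.0]
ft_force: [0.8, 0.7, 0.3]
grip_width: 1.001
grasp_force: 0.0
t 3.1 P [0.3624 0.2978 0.2681] ang 20.4 w 1.001 gf 0.0 F [0.8 0.7 0.3] q7 -0.43 tilt [ 0.     0.001 -1.   ]
[-3.8, -0.1, 0.7] 0.11 
[-3.9, 0.3, 0.7] 0.11 
[-3.8, 0.7, 0.6] 0.12 
[-3.6, 1.2, 0.7] 0.11 
[-3.6, 1.5, 0.7] 0.11 
[-3.3, 2.0, 0.7] 0.11 
[-3.1, 2.3, 0.6] 0.11 
[-2.8, 2.6, 0.7] 0.11 
[-2.5, 2.9, 0.7] 0.12 
[-2.2, 3.2, 0.7] 0.11 
[-1.8, 3.4, 0.6] 0.11 
[-1.4, 3.6, 0.7] 0.11 
[-1.0, 3.7, 0.7] 0.11 
[-0.5, 3.8, 0.7] 0.12 
[-0.2, 3.8, 0.6] 0.11 
[0.3, 3.9, 0.7] 0.11
```

```bash
python3 -m jog '[{"grip":-1,"slide":[-3.8,-0.1,0.7],"yaw":0.11},{"grip":-1,"slide":[-3.9,0.3,0.7],"yaw":0.11},{"grip":-1,"slide":[-3.8,0.7,0.6],"yaw":0.12},{"grip":-1,"slide":[-3.6,1.2,0.7],"yaw":0.11},{"grip":-1,"slide":[-3.6,1.5,0.7],"yaw":0.11},{"grip":-1,"slide":[-3.3,2.0,0.7],"yaw":0.11},{"grip":-1,"slide":[-3.1,2.3,0.6],"yaw":0.11},{"grip":-1,"slide":[-2.8,2.6,0.7],"yaw":0.11}]' && python3 -m jog '[{"grip":-0.06,"slide":[-2.5,2.9,0.7],"yaw":0.12},{"grip":-0.06,"slide":[-2.2,3.2,0.7],"yaw":0.11},{"grip":-0.06,"slide":[-1.8,3.4,0.6],"yaw":0.11},{"grip":-0.06,"slide":[-1.4,3.6,0.7],"yaw":0.11},{"grip":-0.06,"slide":[-1.0,3.7,0.7],"yaw":0.11},{"grip":-0.06,"slide":[-0.5,3.8,0.7],"yaw":0.12},{"grip":-0.06,"slide":[-0.2,3.8,0.6],"yaw":0.11},{"grip":-0.06,"slide":[0.3,3.9,0.7],"yaw":0.11}]'; python3 plan.py 3 .559 -.286 .12 -82.1
```

```text
clock: 3.9
position: [0.462, 0.0063, 0.2141]
ee_rot: [0.868, 0.496, 0.001, -0.0]
ft_force: [0.7, 0.1, -0.6]
grip_width: 0.997
grasp_force: 0.0
clock: 4.7
position: [0.5614, -0.2849, 0.1596]
ee_rot: [0.998, 0.069, 0.0, -0.0]
ft_force: [-0.1, 0.7, 0.6]
grip_width: 0.53
grasp_force: 0.0
t 4.7 P [ 0.5614 -0.2849  0.1596] ang -82.1 w 0.53 gf 0.0 F [-0.1  0.7  0.6] q7 -0.72 tilt [ 0.  0. -1.]
[-0.1, 0.0, 1.3] 0.0 
[-0.1, 0.1, 1.3] 0.0 
[-0.0, -0.0, 1.4] 0.0
```

```bash
python3 -m jog '[{"grip":-0.06,"slide":[-0.1,0.0,1.3],"yaw":0},{"grip":-0.06,"slide":[-0.1,0.1,1.3],"yaw":0},{"grip":-0.06,"slide":[0,0,1.4],"yaw":0},{"grip":-0.06,"slide":[0,0,0],"yaw":0}]'; python3 - <<'E'
from h import *
s=manip.camera('scene');t=manip.camera('top')
a=cv2.resize(s[170:310,70:230],(640,560),interpolation=cv2.INTER_CUBIC)
b=t[170:310,320:460]
b=cv2.resize(b,(400,400),interpolation=cv2.INTER_CUBIC)
o=np.zeros((420,800,3),np.uint8);o[:350,:400]=cv2.resize(a,(400,350));o[:400,400:]=b
cv2.imwrite('pics/pre1.png',o)
E
python3 plan.py 3 .559 -.286 .088 -82.1
```

```text
clock: 5.1
position: [0.5582, -0.283, 0.1177]
ee_rot: [0.997, 0.072, -0.001, -0.001]
ft_force: [-0.0, -0.0, 0.2]
grip_width: 0.534
grasp_force: 0.0
t 5.2 P [ 0.5591 -0.2839  0.1199] ang -81.8 w 0.533 gf 0.0 F [-0.1 -0.2  0.5] q7 -0.7 tilt [-0.     0.001 -1.   ]
[-0.0, 0.1, 1.1] 0.0 
[-0.0, 0.0, 1.0] 0.0 
[-0.0, 0.1, 1.1] 0.01
```

View pics/pre1.png

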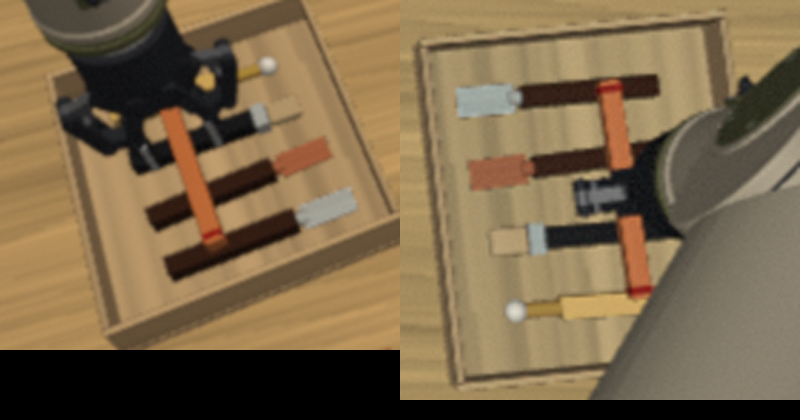

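The finger in the top view comes down in the gap between the copper handle and the brush. In the scene view the two tips, at about (150,155) and (215,135) in the crop, straddle the stick.

```bash
python3 -m jog '[{"grip":-0.06,"slide":[0,0.1,1.1],"yaw":0},{"grip":-0.06,"slide":[0,0.1,1.0],"yaw":0},{"grip":-0.06,"slide":[0,0,1.1],"yaw":0},{"grip":0.4,"slide":[0,0,0],"yaw":0},{"grip":1,"slide":[0,0,0],"yaw":0},{"grip":1,"slide":[0,0,0],"yaw":0},{"grip":1,"slide":[0,0,0],"yaw":0},{"grip":1,"slide":[0,0,0],"yaw":0}]' 30; python3 plan.py 4 .559 -.286 .19 -82.1
```

```text
clock: 6.0
position: [0.5593, -0.287, 0.0881]
ee_rot: [0.997, 0.071, 0.0, 0.0]
ft_force: [0.4, -0.5, -0.6]
grip_width: 0.182
grasp_force: 33.0
t 6.0 P [ 0.5593 -0.287   0.0881] ang -81.9 w 0.182 gf 33.035797476768494 F [ 0.4 -0.5 -0.6] q7 -0.67 tilt [ 0.  0. -1.]
[-0.0, -0.0, -2.5] 0.0 
[-0.0, -0.1, -2.6] 0.0 
[-0.0, 0.0, -2.5] 0.0 
[-0.0, -0.0, -2.6] 0.0
```

```bash
python3 -m jog '[{"grip":1,"slide":[0,0,-1],"yaw":0},{"grip":1,"slide":[0,0,-2.5],"yaw":0},{"grip":1,"slide":[0,0,-3],"yaw":0},{"grip":1,"slide":[0,0,-3],"yaw":0},{"grip":1,"slide":[0,0,-0.5],"yaw":0}]'; python3 plan.py 12 .4745 .0655 .19 -91.8
```

```text
clock: 6.5
position: [0.5604, -0.2881, 0.1924]
ee_rot: [0.997, 0.071, 0.003, 0.001]
ft_force: [0.7, -0.9, 0.0]
grip_width: 0.18
grasp_force: 33.0
t 6.5 P [ 0.5604 -0.2881  0.1924] ang -81.9 w 0.18 gf 33.036341071128845 F [ 0.7 -0.9  0. ] q7 -0.73 tilt [ 0.006 -0.002 -1.   ]
[-0.3, -3.0, 0.0] 0.01 
[-0.3, -3.0, 0.0] 0.02 
[-0.4, -3.0, 0.1] 0.01 
[-0.4, -3.0, -0.0] 0.02 
[-0.5, -3.0, 0.0] 0.01 
[-0.5, -3.0, 0.0] 0.02 
[-0.6, -3.0, 0.0] 0.01 
[-0.6, -3.0, 0.1] 0.02 
[-0.6, -2.9, -0.0] 0.01 
[-0.7, -3.0, 0.0] 0.01 
[-0.7, -3.0, 0.0] 0.02 
[-0.8, -2.9, 0.0] 0.01
```

```bash
python3 -m jog '[{"grip":1,"slide":[-0.3,-3,0],"yaw":0.01},{"grip":1,"slide":[-0.3,-3,0],"yaw":0.02},{"grip":1,"slide":[-0.4,-3,0.1],"yaw":0.01},{"grip":1,"slide":[-0.4,-3,0],"yaw":0.02},{"grip":1,"slide":[-0.5,-3,0],"yaw":0.01},{"grip":1,"slide":[-0.5,-3,0],"yaw":0.02},{"grip":1,"slide":[-0.6,-3,0],"yaw":0.01},{"grip":1,"slide":[-0.6,-3,0.1],"yaw":0.02}]' >/dev/null&& python3 -m jog '[{"grip":1,"slide":[-0.6,-2.9,0],"yaw":0.01},{"grip":1,"slide":[-0.7,-3,0],"yaw":0.01},{"grip":1,"slide":[-0.7,-3,0],"yaw":0.02},{"grip":1,"slide":[-0.8,-2.9,0],"yaw":0.01},{"grip":1,"slide":[0,0,1],"yaw":0},{"grip":1,"slide":[0,0,3],"yaw":0},{"grip":1,"slide":[0,0,1],"yaw":0},{"grip":1,"slide":[0,0,0],"yaw":0}]'; python3 plan.py 3 .4745 .0655 .12 -91.8
python3 - <<'E'
from h import *
for n in('scene','top'):
    im=manip.camera(n); cv2.imwrite(f'pics/{n}1.png',im)
s=cv2.imread('pics/scene1.png');t=cv2.imread('pics/top1.png')
o=np.zeros((420,800,3),np.uint8);o[:400,:400]=cv2.resize(s[120:220,240:340],(400,400),interpolation=cv2.INTER_CUBIC);o[:400,400:]=cv2.resize(t[205:320,190:305],(400,400),interpolation=cv2.INTER_CUBIC)
cv2.imwrite('pics/pre2.png',o)
E
```

```text
clock: 8.1
position: [0.472, 0.0658, 0.1348]
ee_rot: [1.0, -0.015, -0.001, 0.001]
ft_force: [0.3, -1.3, -0.2]
grip_width: 0.178
grasp_force: 33.0
t 8.1 P [0.472  0.0658 0.1348] ang -91.7 w 0.178 gf 33.04159462451935 F [ 0.3 -1.3 -0.2] q7 -1.66 tilt [-0.003 -0.002 -1.   ]
[0.1, 0.0, 0.5] 0.0 
[0.1, 0.0, 0.5] 0.0 
[0.1, 0.0, 0.5] 0.0
```

View pics/pre2.png

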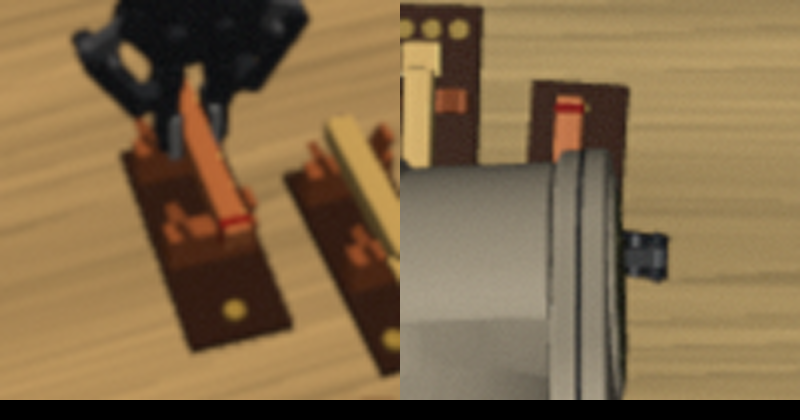

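The stick is held over cradle one. Its banded end is at about (298,175) scene and (238.6,233) top.

```bash
python3 - <<'E'
from h import *
T=cv2.imread('pics/top1.png').astype(int);S=cv2.imread('pics/scene1.png').astype(int)
for n,im in(('top',T),('scene',S)):
    q=(im[...,2]-im[...,1]>60)
    m=np.zeros(q.shape,bool)
    if n=='top': m[225:252,228:248]=1
    else: m[140:184,283:305]=1
    q&=m; k,l,s,c=cv2.connectedComponentsWithStats(q.astype(np.uint8)); i=1+np.argmax(s[1:,4]); print(n,s[i],c[i])
    yy,xx=np.nonzero(l==i); r=cv2.minAreaRect(np.c_[xx,yy].astype(np.float32)); print(cv2.boxPoints(r).round(1).tolist())
a=(238.6,232.9);b=(298.3,176)
print(tri(a,b),at('top',a,.087),at('scene',b,.087))
E
```

```text
top [234 233   9  17 111] [237.76576577 240.16216216]
[[233.6999969482422, 249.0], [235.0, 232.5], [242.3000030517578, 233.10000610351562], [241.0, 249.60000610351562]]
scene [285 141  19  37 225] [292.81333333 161.36      ]
[[279.79998779296875, 144.5], [287.0, 141.0], [303.79998779296875, 175.60000610351562], [296.5, 179.1999969482422]]
[0.55949446 0.06093604 0.09204786] [0.55951678 0.06051785 0.087     ] [0.55576374 0.06332547 0.087     ]
```

```bash
python3 -m jog '[{"grip":1,"slide":[0,0,1],"yaw":0},{"grip":1,"slide":[0,0,1],"yaw":0},{"grip":1,"slide":[0,0,0.8],"yaw":0},{"grip":1,"slide":[0,0,0.4],"yaw":0},{"grip":1,"slide":[0,0,0.2],"yaw":0},{"grip":1,"slide":[0,0,0],"yaw":0},{"grip":1,"slide":[0,0,0],"yaw":0}]'; python3 plan.py 1 .4725 .0655 .098 -91.8
```

```text
clock: 8.9
position: [0.473, 0.0668, 0.1021]
ee_rot: [1.0, -0.014, 0.0, -0.0]
ft_force: [0.2, -0.5, -0.7]
grip_width: 0.177
grasp_force: 33.0
t 8.9 P [0.473  0.0668 0.1021] ang -91.6 w 0.177 gf 33.040929436683655 F [ 0.2 -0.5 -0.7] q7 -1.61 tilt [ 0.  0. -1.]
[-0.0, 0.1, 0.4] 0.0
```

```bash
python3 -m jog '[{"grip":1,"slide":[0,0.1,0.2],"yaw":0},{"grip":1,"slide":[0,0,0.1],"yaw":0},{"grip":1,"slide":[0,0,0],"yaw":0}]'; python3 -m jog '[{"grip":1,"slide":[0,0,0.1],"yaw":0},{"grip":1,"slide":[0,0,0],"yaw":0}]';python3 -m jog '[{"grip":1,"slide":[0,0,0.1],"yaw":0},{"grip":1,"slide":[0,0,0],"yaw":0}]'
```

```text
clock: 9.2
position: [0.4728, 0.0658, 0.0988]
ee_rot: [1.0, -0.014, -0.0, -0.0]
ft_force: [-0.1, 0.0, -1.3]
grip_width: 0.181
grasp_force: 33.0
clock: 9.4
position: [0.4727, 0.0658, 0.0978]
ee_rot: [1.0, -0.014, -0.0, -0.0]
ft_force: [-0.6, -0.4, -1.0]
grip_width: 0.181
grasp_force: 33.0
clock: 9.6
position: [0.4729, 0.0658, 0.0975]
ee_rot: [1.0, -0.014, -0.0, -0.0]
ft_force: [-5.9, -1.2, 12.4]
grip_width: 0.183
grasp_force: 34.8
```

Contact with the notches is made at the expected height, so I'll release slowly.

```bash
python3 -m jog '[{"grip":1,"slide":[0,0,-0.05],"yaw":0},{"grip":0.5,"slide":[0,0,0],"yaw":0},{"grip":0.3,"slide":[0,0,0],"yaw":0},{"grip":0,"slide":[0,0,0],"yaw":0},{"grip":0,"slide":[0,0,0],"yaw":0},{"grip":0,"slide":[0,0,-1.5],"yaw":0},{"grip":0,"slide":[0,0,-3],"yaw":0},{"grip":0,"slide":[0,0,-4],"yaw":0}]';  python3 plan.py 14 .587 -.269 .16 8.9
```

```text
clock: 10.4
position: [0.4719, 0.0654, 0.1822]
ee_rot: [1.0, -0.014, -0.001, 0.001]
ft_force: [1.6, 1.2, -0.1]
grip_width: 0.502
grasp_force: 0.0
t 10.4 P [0.4719 0.0654 0.1822] ang -91.6 w 0.502 gf 0.0 F [ 1.6  1.2 -0.1] q7 -1.72 tilt [-0.003 -0.002 -1.   ]
[0.9, 2.4, 0.2] -0.13 
[0.6, 2.4, 0.1] -0.12 
[0.2, 2.5, 0.2] -0.13 
[-0.0, 2.6, 0.1] -0.12 
[-0.4, 2.5, 0.2] -0.13 
[-0.6, 2.4, 0.2] -0.12 
[-1.0, 2.3, 0.1] -0.13 
[-1.2, 2.2, 0.2] -0.12 
[-1.6, 2.0, 0.1] -0.13 
[-1.7, 1.9, 0.2] -0.12 
[-2.0, 1.6, 0.1] -0.13 
[-2.1, 1.3, 0.2] -0.12 
[-2.3, 1.0, 0.2] -0.13 
[-2.4, 0.8, 0.1] -0.12
```

```bash
python3 -m jog '[{"grip":0,"slide":[0.9,2.4,0.2],"yaw":-0.13},{"grip":0,"slide":[0.6,2.4,0.1],"yaw":-0.12},{"grip":0,"slide":[0.2,2.5,0.2],"yaw":-0.13},{"grip":0,"slide":[0,2.6,0.1],"yaw":-0.12},{"grip":0,"slide":[-0.4,2.5,0.2],"yaw":-0.13},{"grip":0,"slide":[-0.6,2.4,0.2],"yaw":-0.12}]'; python3 - <<'E'
from fit import *
for n in('scene','top'): cv2.imwrite(f'pics/{n}2.png',manip.camera(n))
s=cv2.imread('pics/scene2.png');t=cv2.imread('pics/top2.png')
cop=box(-.055,.055,-.009,.009,-.009,.009)+box(.055,.105,-.005,.005,-.0015,.0015)+box(.059,.105,-.012,.012,-.0015,.0015)
cp=json.load(open('res.json'))['copper']
for n,im in(('scene',s),('top',t)):
    k,_=cv2.findContours((render(n,cop,cp)>.5).astype(np.uint8),cv2.RETR_EXTERNAL,cv2.CHAIN_APPROX_NONE); cv2.drawContours(im,k,-1,(0,255,0),1)
I=cv2.INTER_CUBIC
o=np.zeros((600,800,3),np.uint8)
o[:300,:400]=cv2.resize(s[130:220,260:380],(400,300),interpolation=I);o[300:,:400]=cv2.resize(s[190:280,105:225],(400,300),interpolation=I)
o[:300,400:]=cv2.resize(t[215:305,190:310],(400,300),interpolation=I);o[300:,400:]=cv2.resize(t[190:280,330:450],(400,300),interpolation=I)
cv2.imwrite('pics/chk.png',o)
E
python3 plan.py 8 .587 -.269 .16 8.9
```

```text
clock: 11.0
position: [0.5226, -0.0784, 0.1722]
ee_rot: [0.935, 0.356, -0.0, -0.0]
ft_force: [-0.7, -0.4, -0.0]
grip_width: 0.5
grasp_force: 0.0
t 11.1 P [ 0.5226 -0.0808  0.1723] ang -48.7 w 0.502 gf 0.0 F [ 0.1 -0.2  0.9] q7 -0.58 tilt [ 0.    -0.002 -1.   ]
[-0.9, 2.3, 0.2] -0.13 
[-1.3, 2.1, 0.1] -0.12 
[-1.5, 2.0, 0.2] -0.13 
[-1.7, 1.8, 0.1] -0.12 
[-2.0, 1.6, 0.2] -0.13 
[-2.1, 1.3, 0.1] -0.12 
[-2.2, 1.0, 0.2] -0.13 
[-2.4, 0.7, 0.1] -0.12
```

View pics/chk.png

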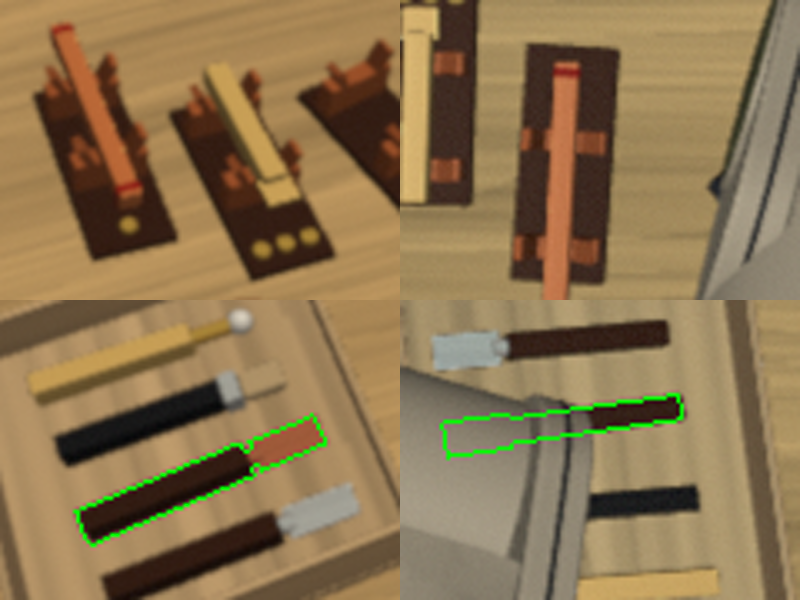

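The stick lies in both notches of cradle one (scene crop from (62,30) to (130,190)). The copper spatula has not moved from its fit.

```bash
python3 -m jog '[{"grip":0,"slide":[-0.9,2.3,0.2],"yaw":-0.13},{"grip":0,"slide":[-1.3,2.1,0.1],"yaw":-0.12},{"grip":0,"slide":[-1.5,2.0,0.2],"yaw":-0.13},{"grip":0,"slide":[-1.7,1.8,0.1],"yaw":-0.12},{"grip":0,"slide":[-2.0,1.6,0.2],"yaw":-0.13},{"grip":0,"slide":[-2.1,1.3,0.1],"yaw":-0.12},{"grip":0,"slide":[-2.2,1.0,0.2],"yaw":-0.13},{"grip":0,"slide":[-2.4,0.7,0.1],"yaw":-0.12}]';python3 -m jog '[{"grip":0,"slide":[0,0,0],"yaw":0},{"grip":0,"slide":[0,0,0],"yaw":0}]'; python3 plan.py 3 .5854 -.269 .115 8.9
```

```text
clock: 11.9
position: [0.5867, -0.2651, 0.16]
ee_rot: [0.65, 0.76, 0.0, -0.0]
ft_force: [0.0, 0.1, -0.6]
grip_width: 0.501
grasp_force: 0.0
clock: 12.1
position: [0.5862, -0.2649, 0.1601]
ee_rot: [0.653, 0.757, 0.0, -0.0]
ft_force: [0.8, 0.2, 0.5]
grip_width: 0.497
grasp_force: 0.0
t 12.1 P [ 0.5862 -0.2649  0.1601] ang 8.4 w 0.497 gf 0.0 F [0.8 0.2 0.5] q7 0.72 tilt [-0.001  0.001 -1.   ]
[-0.1, -0.0, 1.5] -0.0 
[-0.2, -0.1, 1.5] -0.01 
[-0.1, -0.0, 1.5] 0.0
```

```bash
python3 -m jog '[{"grip":0,"slide":[-0.1,0,1.5],"yaw":0},{"grip":0,"slide":[-0.2,-0.1,1.5],"yaw":-0.01},{"grip":0,"slide":[-0.1,0,1.5],"yaw":0},{"grip":0,"slide":[0,0,1],"yaw":0},{"grip":0,"slide":[0,0,1],"yaw":0},{"grip":0,"slide":[0,0,0.8],"yaw":0},{"grip":0,"slide":[0,0,0.4],"yaw":0},{"grip":0,"slide":[0,0,0],"yaw":0}]'; python3 plan.py 1 .5854 -.269 .0815 8.9
```

```text
clock: 12.9
position: [0.5858, -0.2694, 0.0829]
ee_rot: [0.648, 0.762, -0.0, -0.0]
ft_force: [-0.1, -0.3, 0.2]
grip_width: 0.497
grasp_force: 0.0
t 12.9 P [ 0.5858 -0.2694  0.0829] ang 9.2 w 0.497 gf 0.0 F [-0.1 -0.3  0.2] q7 0.77 tilt [-0.001  0.    -1.   ]
[0.0, -0.0, 0.1] 0.01
```

```bash
python3 -m jog '[{"grip":0,"slide":[0,0,0.1],"yaw":0},{"grip":0.4,"slide":[0,0,0],"yaw":0},{"grip":0.6,"slide":[0,0,0],"yaw":0},{"grip":1,"slide":[0,0,0],"yaw":0},{"grip":1,"slide":[0,0,0],"yaw":0},{"grip":1,"slide":[0,0,0],"yaw":0}]' 50;python3 -m jog '[{"grip":1,"slide":[0,0,-0.5],"yaw":0},{"grip":1,"slide":[0,0,-1.5],"yaw":0},{"grip":1,"slide":[0,0,-2.5],"yaw":0},{"grip":1,"slide":[0,0,-3],"yaw":0},{"grip":1,"slide":[0,0,-3],"yaw":0},{"grip":1,"slide":[0,0,-1],"yaw":0},{"grip":1,"slide":[0,0,0],"yaw":0}]'; python3 plan.py 8 .555 -.05 .21 -35;
```

```text
clock: 13.5
position: [0.5863, -0.2696, 0.083]
ee_rot: [0.648, 0.762, 0.0, 0.0]
ft_force: [-0.7, 0.4, 5.7]
grip_width: 0.196
grasp_force: 49.9
clock: 14.2
position: [0.5866, -0.2698, 0.1995]
ee_rot: [0.648, 0.762, 0.001, 0.001]
ft_force: [0.4, -0.2, -1.2]
grip_width: 0.198
grasp_force: 49.2
t 14.2 P [ 0.5866 -0.2698  0.1995] ang 9.2 w 0.198 gf 49.15596663951874 F [ 0.4 -0.2 -1.2] q7 0.73 tilt [ 0.003 -0.001 -1.   ]
[2.8, 0.1, -0.1] 0.1 
[2.7, -0.3, -0.2] 0.09 
[2.8, -0.5, -0.1] 0.1 
[2.7, -0.7, -0.1] 0.1 
[2.5, -1.0, -0.2] 0.09 
[2.5, -1.2, -0.1] 0.1 
[2.4, -1.5, -0.1] 0.1 
[2.2, -1.7, -0.2] 0.09
```

```bash
python3 plan.py 16 .5343 .2702 .205 -78.7
```

```text
t 14.2 P [ 0.5866 -0.2698  0.1995] ang 9.2 w 0.198 gf 49.15596663951874 F [ 0.4 -0.2 -1.2] q7 0.73 tilt [ 0.003 -0.001 -1.   ]
[3.4, 0.2, -0.0] 0.1 
[3.4, -0.1, -0.1] 0.09 
[3.3, -0.4, -0.0] 0.1 
[3.3, -0.8, -0.0] 0.09 
[3.3, -1.0, -0.1] 0.1 
[3.1, -1.4, -0.0] 0.1 
[2.9, -1.7, -0.0] 0.09 
[2.8, -1.9, -0.1] 0.1 
[2.6, -2.2, -0.0] 0.09 
[2.4, -2.4, -0.0] 0.1 
[2.1, -2.7, -0.1] 0.1 
[1.8, -2.8, -0.0] 0.09 
[1.6, -3.0, -0.0] 0.1 
[1.3, -3.2, -0.1] 0.09 
[1.0, -3.2, -0.0] 0.1 
[0.6, -3.3, -0.1] 0.09
```

```bash
python3 -m jog '[{"grip":1,"slide":[3.4,0.2,0],"yaw":0.1},{"grip":1,"slide":[3.4,-0.1,-0.1],"yaw":0.09},{"grip":1,"slide":[3.3,-0.4,0],"yaw":0.1},{"grip":1,"slide":[3.3,-0.8,0],"yaw":0.09},{"grip":1,"slide":[3.3,-1.0,-0.1],"yaw":0.1},{"grip":1,"slide":[3.1,-1.4,0],"yaw":0.1},{"grip":1,"slide":[2.9,-1.7,0],"yaw":0.09},{"grip":1,"slide":[2.8,-1.9,-0.1],"yaw":0.1}]' >/dev/null && python3 -m jog '[{"grip":1,"slide":[2.6,-2.2,0],"yaw":0.09},{"grip":1,"slide":[2.4,-2.4,0],"yaw":0.1},{"grip":1,"slide":[2.1,-2.7,-0.1],"yaw":0.1},{"grip":1,"slide":[1.8,-2.8,0],"yaw":0.09},{"grip":1,"slide":[1.6,-3.0,0],"yaw":0.1},{"grip":1,"slide":[1.3,-3.2,-0.1],"yaw":0.09},{"grip":1,"slide":[1.0,-3.2,0],"yaw":0.1},{"grip":1,"slide":[0.6,-3.3,-0.1],"yaw":0.09}]';python3 -m jog '[{"grip":1,"slide":[0,0,0],"yaw":0},{"grip":1,"slide":[0,0,0],"yaw":0}]'; python3 plan.py 3 .5343 .2702 .145 -78.7
```

```text
clock: 15.8
position: [0.5325, 0.2714, 0.2019]
ee_rot: [0.995, 0.099, -0.001, 0.001]
ft_force: [0.8, 0.1, -0.6]
grip_width: 0.193
grasp_force: 49.1
clock: 16.0
position: [0.5326, 0.2707, 0.202]
ee_rot: [0.995, 0.102, -0.001, 0.001]
ft_force: [0.5, -0.5, 0.2]
grip_width: 0.194
grasp_force: 49.1
t 16.0 P [0.5326 0.2707 0.202 ] ang -78.3 w 0.194 gf 49.13901507854462 F [ 0.5 -0.5  0.2] q7 -1.7 tilt [-0.002 -0.002 -1.   ]
[0.1, 0.0, 1.9] 0.0 
[0.0, 0.1, 1.9] 0.0 
[0.1, -0.0, 1.9] 0.01
```

```bash
python3 -m jog '[{"grip":1,"slide":[0.1,0,1.9],"yaw":0},{"grip":1,"slide":[0,0.1,1.9],"yaw":0},{"grip":1,"slide":[0.1,0,1.9],"yaw":0.01},{"grip":1,"slide":[0,0,0],"yaw":0},{"grip":1,"slide":[0,0,0],"yaw":0}]'
python3 - <<'E'
from fit import *
for n in('scene','top'): cv2.imwrite(f'pics/{n}3.png',manip.camera(n))
o=manip.get_obs();P=o['position'];print(P)
w=.198;mid=[P[0]-.0034*np.cos(w),P[1]-.0034*np.sin(w),P[2]-.077+.009,w]
cop=box(-.055,.055,-.009,.009,-.009,.009)+box(.059,.105,-.012,.012,-.0015,.0015)
s=cv2.imread('pics/scene3.png');t=cv2.imread('pics/top3.png')
for n,im in(('scene',s),('top',t)):
    k,_=cv2.findContours((render(n,cop,mid)>.5).astype(np.uint8),cv2.RETR_EXTERNAL,cv2.CHAIN_APPROX_NONE); cv2.drawContours(im,k,-1,(0,255,0),1)
I=cv2.INTER_NEAREST
q=np.zeros((400,800,3),np.uint8);q[:,:400]=cv2.resize(s[120:220,330:430],(400,400),interpolation=I);q[:,400:]=cv2.resize(t[180:280,100:200],(400,400),interpolation=I)
cv2.imwrite('pics/pre3.png',q)
E
python3 plan.py 3 .5343 .2702 .115 -78.7
```

```text
clock: 16.5
position: [0.5358, 0.2684, 0.1464]
ee_rot: [0.995, 0.095, -0.0, 0.0]
ft_force: [0.2, 0.3, -0.2]
grip_width: 0.196
grasp_force: 49.1
[0.53620811 0.26926468 0.14740868]
t 16.6 P [0.5362 0.2693 0.1474] ang -79.0 w 0.197 gf 49.12814140319824 F [-0.2 -0.6  0.1] q7 -1.67 tilt [ 0.001  0.001 -1.   ]
[-0.1, -0.0, 1.1] -0.0 
[-0.0, -0.1, 1.1] -0.0 
[-0.1, -0.0, 1.0] -0.01
```

View pics/pre3.png

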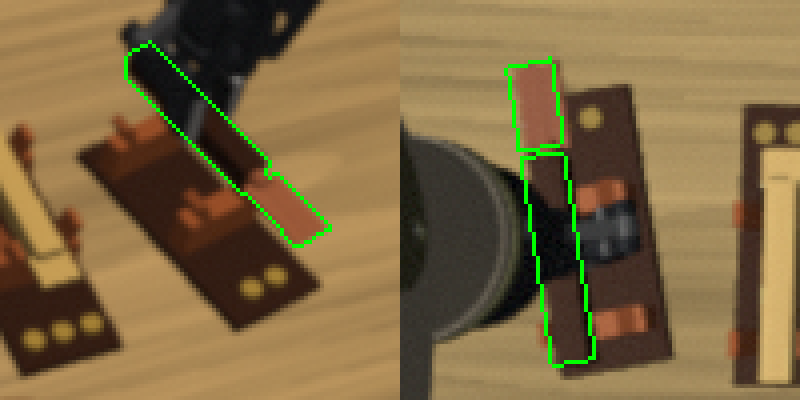

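The spatula in the hand matches its predicted outline in both views, level and with the blade towards the studs at about (263,287) in the scene crop. Lowering now.

```bash
python3 -m jog '[{"grip":1,"slide":[-0.1,0,1.1],"yaw":0},{"grip":1,"slide":[0,0,1.1],"yaw":0},{"grip":1,"slide":[0,0,0.8],"yaw":0},{"grip":1,"slide":[0,0,0.3],"yaw":0},{"grip":1,"slide":[0,0,0],"yaw":0},{"grip":1,"slide":[0,0,0],"yaw":0}]'; python3 -m jog '[{"grip":1,"slide":[0,0,0.1],"yaw":0},{"grip":1,"slide":[0,0,0],"yaw":0}]';  python3 plan.py 1 .5343 .2702 .111 -78.7
```

```text
clock: 17.2
position: [0.5348, 0.2695, 0.1135]
ee_rot: [0.995, 0.096, 0.0, -0.0]
ft_force: [0.6, 0.7, 0.3]
grip_width: 0.198
grasp_force: 49.1
clock: 17.4
position: [0.5347, 0.2695, 0.1126]
ee_rot: [0.995, 0.096, 0.0, -0.0]
ft_force: [1.2, -0.2, -1.1]
grip_width: 0.195
grasp_force: 49.1
t 17.4 P [0.5347 0.2695 0.1126] ang -79.0 w 0.195 gf 49.13210213184357 F [ 1.2 -0.2 -1.1] q7 -1.65 tilt [ 0.  0. -1.]
[-0.0, -0.1, 0.2] -0.01
```

```bash
python3 -m jog '[{"grip":1,"slide":[0,0,0.1],"yaw":0},{"grip":1,"slide":[0,0,0],"yaw":0}]'; python3 -m jog '[{"grip":1,"slide":[0,0,0.05],"yaw":0},{"grip":1,"slide":[0,0,0],"yaw":0}]'; python3 -m jog '[{"grip":1,"slide":[0,0,0.05],"yaw":0},{"grip":1,"slide":[0,0,0],"yaw":0}]'
```

```text
clock: 17.6
position: [0.5346, 0.2695, 0.1114]
ee_rot: [0.995, 0.096, 0.0, -0.0]
ft_force: [-0.4, 0.1, -1.1]
grip_width: 0.193
grasp_force: 49.1
clock: 17.8
position: [0.5347, 0.2695, 0.111]
ee_rot: [0.995, 0.096, 0.0, -0.0]
ft_force: [-0.5, -0.4, 0.0]
grip_width: 0.196
grasp_force: 49.3
clock: 18.0
position: [0.5347, 0.2695, 0.1109]
ee_rot: [0.995, 0.096, -0.0, -0.0]
ft_force: [-2.5, -0.3, 6.6]
grip_width: 0.197
grasp_force: 50.1
```

Contact is at the expected height, 0.111. Release and retreat.

```bash
python3 -m jog '[{"grip":0.5,"slide":[0,0,0],"yaw":0},{"grip":0.3,"slide":[0,0,0],"yaw":0},{"grip":0,"slide":[0,0,0],"yaw":0},{"grip":0,"slide":[0,0,0],"yaw":0},{"grip":0,"slide":[0,0,-1.5],"yaw":0},{"grip":0,"slide":[0,0,-3],"yaw":0},{"grip":0,"slide":[0,0,-4],"yaw":0},{"grip":0,"slide":[0,0,-4],"yaw":0}]' && python3 -m jog '[{"grip":0,"slide":[0,-4,-1],"yaw":0},{"grip":0,"slide":[-1,-4,0],"yaw":0},{"grip":0,"slide":[-1,-4,0],"yaw":0},{"grip":0,"slide":[-1,-4,0],"yaw":0},{"grip":0,"slide":[-1,-4,0],"yaw":0},{"grip":0,"slide":[0,0,0],"yaw":0},{"grip":0,"slide":[0,0,0],"yaw":0}]'
python3 - <<'E'
from fit import *
s=manip.camera('scene');t=manip.camera('top')
cop=box(-.055,.055,-.009,.009,-.009,.009)+box(.059,.105,-.012,.012,-.0015,.0015)
for n,im in(('scene',s),('top',t)):
    k,_=cv2.findContours((render(n,cop,[.531,.269,.043,.198])>.5).astype(np.uint8),cv2.RETR_EXTERNAL,cv2.CHAIN_APPROX_NONE); cv2.drawContours(im,k,-1,(0,255,0),1)
    print(proj(n,[.615,.286,.05]))
I=cv2.INTER_CUBIC
q=np.zeros((600,800,3),np.uint8);q[:300,:400]=cv2.resize(s[130:220,290:410],(400,300),interpolation=I);q[:300,400:]=cv2.resize(t[190:280,110:230],(400,300),interpolation=I)
q[300:,:400]=cv2.resize(s[120:320,80:346],(400,300));q[300:,400:]=cv2.resize(t[110:320,190:470],(400,300))
cv2.imwrite('pics/end.png',q)
E
```

```text
clock: 18.8
position: [0.5345, 0.2691, 0.2377]
ee_rot: [0.995, 0.095, 0.0, 0.0]
ft_force: [1.1, 0.2, 0.1]
grip_width: 0.496
grasp_force: 0.0
clock: 19.5
position: [0.4566, 0.459, 0.2461]
ee_rot: [0.995, 0.097, 0.0, -0.0]
ft_force: [1.2, -0.9, 0.7]
grip_width: 0.498
grasp_force: 0.0
[398.97934055 180.7767852 ]
[137.25535606 206.706394  ]
```

View pics/end.png

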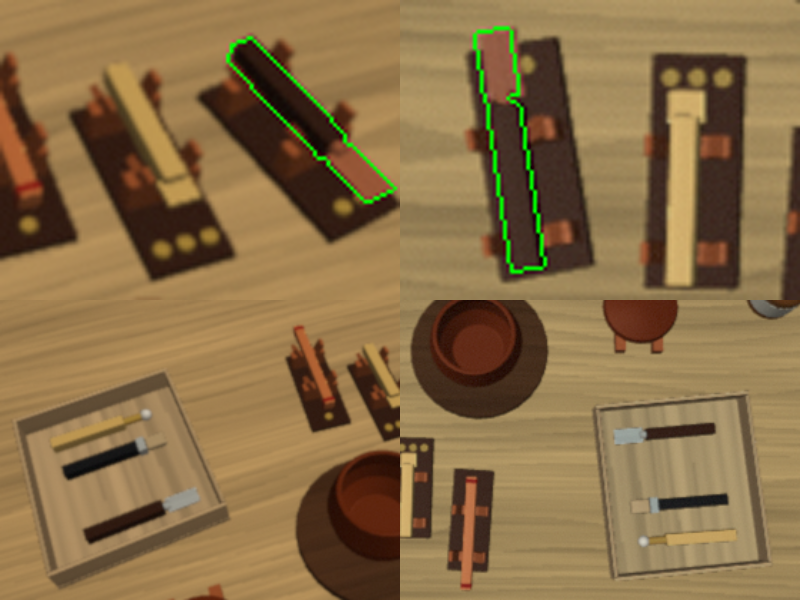

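The spatula lies level in both rests of cradle two, with its blade out over the studs and its handle centred (rest rows about 132 and 238, handle rows 100 to 270 in the top crop). The stick is seated in cradle one. The other three tools, the scraper and the bowl have not moved.

```bash
python3 -c "
from workcell import manip
print(manip.hand_in())"
```

```text
the job is handed in; nothing more can be done
None
```

The job is handed in, at about 19.6 s of the 64 s: the cedar stick is in cradle one, then the copper spatula in cradle two with its blade out over the studs, and the last pictures show both seated and nothing else moved.

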